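Fit the divider and weigh shortbread into a gift box

ROBOT

A 6-joint arm with a two-finger parallel gripper is mounted at the origin on the work surface. World frame = base frame: x ahead of the robot, y to its left, z up, the work surface at z = 0. Lengths are in m, angles in rad, forces in N, time in s.
With the tool pointing down it reaches from about 0.35 to 0.775 m from the base axis. Payload 7.3 kg.
Tool frame: the origin (TCP) lies at the centre of the arm's flange, where the gripper is bolted on; the fingertips stand 178 mm ahead of it and the grasp point (between the pads) lies 159 mm ahead of it; z points along the fingers, y is the line along which they close (so a half turn about z gives the same grasp; the last joint's range is limited). The gripper opens to 92 mm and grips with 3 to 60 N. Pads are 19 mm wide; open, the fingers measure 130 mm over their backs; the gripper's body (75 mm by 190 mm) begins 47 mm behind the grasp point.
Start: joints at [-1.374, 0.342, 1.524, -0, 1.275, -0.146], TCP at [0.176, -0.494, 0.405] pointing down, gripper open.
Joint ranges: [-2.53, 2.53], [-0.77, 2.02], [0.04, 2.7], [-1, 4.14], [0.28, 2.66], [-3.11, 3.11]. Speed limits (rad/s): [2.57, 2.57, 3.14, 3.14, 3.14, 3.14].

INTERFACE

Orientations are given as [roll, pitch, yaw] about the fixed x, y, z axes, in that order (R = Rz(yaw) Ry(pitch) Rx(roll)).
In Python, from cell import telemetry, vision, ticket gives the robot as it stands.
- The arm moves only by the shell command python3 -m crank 'ROWS' [FORCE]. ROWS is JSON, a list of rows, each a list of 5 numbers: the gripper command: -1 is shut, 1 is fully open, values between are in proportion, then the shift along the tool's x, y, z in mm, then the turn about the tool's z in rad. In form: [[fingers, dx, dy, dz, roll], ...]. A call has 1 to 12 rows; each row is the pose to reach, as a shift and turn from the pose commanded when the call began, along the tool's axes at that moment; what a row does not reach only later rows make up. A row lasts 1/12 s, in which the tool goes at most 41.7 mm and 7.16 degrees, less where a joint would pass 70% of its speed; a pose out of reach is approached as far as the arm can. A call with a gripper value outside its range is refused whole. The fingers move at their own pace and stop on an object; FORCE is the grip in N (left out, the last holds). Time passes only in rows, so rows that repeat a pose let the fingers close. It gives the time, the measured TCP pose, the force, the opening and the grip force at its end, in the units of the state.
- telemetry.observe(): the state, without advancing time (a new reading comes with each control period).
- vision.read_camera(name): name is "scene" or "top"; returns (picture, depth): 480x640x3 uint8, red, green, blue; 480x640 float32, m along the optical axis (not along the pixel's ray), 0 where there is no reading.
- vision.get_calibration(name): a dict with "camera_matrix" (3x3 intrinsics, pixels), "rvec" (rotation vector, rad) and "tvec" (3), from world to camera coordinates, as OpenCV has them. Camera axes: x right, y down, z forward; pixel columns grow to the right and rows downward; lengths in m; the calibration is good to about 2 mm. A picture is of the moment at which its call begins. get_calibration takes no time and is no camera call.
- ticket.hand_in(): hands the job in; it is judged then, once.
The state is a dict: "time": time; "qpos": joint angles; "qvel": joint speeds; "joint_efforts": joint torques, N m; "tool_pos": TCP position; "tool_rot": TCP orientation; "contact_force": force on the tool from outside, world axes, zero at the start; "torque": the same for the moment, N m; "opening": finger opening in m; "grip_force": force on a finger pad.
Only numpy, scipy, OpenCV 4.12 (cv2) and the standard library are available. Lean on these libraries where they do the work, as an engineer would, in place of code of your own. Each camera call takes 0.05 s, during which the arm holds its last target. There are 200 camera calls.

TASK

Make up the gift box on the kitchen scale. First fit the divider from the rack: rest its tongue lightly on the box's floor, draw it along until it drops into the hidden groove, and leave it standing fully home, square and upright; then lay shortbread fingers from the baking sheet in the large compartment, one at a time, until the needle rests at 80 g or more, but not past 110 g. Last, stand the small jam jar upright on the floor of the small compartment, and leave the other things on the counter where they are.

Things in the scene. Friction and masses are not known exactly. Their poses are not given: they have to be found in the camera images.
- box: Dark wooden gift box on a dial kitchen scale's platform, part of the scale: it sinks 2.4 mm per 100 g of load and cannot be moved sideways. Inner 130 mm (x) by 250 mm (y); walls 8 mm thick, 40 mm high above the black inner floor. Origin: middle of the inner floor's upper face, about 130 mm above the counter; z up.
- small_end (a point): Middle of the box's inner floor edge at its -y end. A straight groove crosses the floor along the box's x, 9.5 mm wide, 14 mm deep, black on black; its place differs from box to box, 25 to 55 mm from the box's middle towards this end. So the compartment at this -y end is the small one, the +y one the large. Elsewhere the floor is level and plain.
- needle (a joint): Scale needle, rad: 0.012 per gram, clockwise; 80 g is 0.96. Set to read 0 with the empty box and divider on it, so it stands near -45 g (-0.54) without the divider. It shows any push on the box too: 1 N is 102 g (1.22 rad). Stop at 450 g (5.4 rad). Settles within 1 s.
- dial (a point): Centre of the scale's round dial, 100 mm wide, which slopes on the scale's +x side; zero is at its top, ticks every 10 g (up to 200 g) and longer ones every 50 g; a black marker on the rim stands at 80 g. The white housing is 180 mm wide (y), 98 mm high; its +x side reaches 195 mm beyond the box's middle.
- divider: Plywood divider, 45 g: plate 120 mm wide (x), 12 thick (y), 52 tall, with a central tongue below: 40 mm wide, 7 thick, 10 long, its last 3 mm only 4 thick. Origin: middle of the plate's underside, where the tongue begins; z up. Starts upright in the rack. Tongue in the groove: the plate rests on the box floor and stands by itself; tongue on the floor: 10 mm higher. Same either way round.
- rack: Wooden dowel rack (fixed), base 105 mm wide (y), 12 mm thick. The divider stands on its tongue over the rack's origin (underside), across it, loosely between four dowels that reach 46 mm above the counter: lift it straight up. A second, empty bay of the same dowels is 62 mm to the +x side.
- sheet: Flat aluminium baking sheet (fixed), 300 mm (x) by 220 mm (y), 4 mm thick, without a rim. Origin: middle of its underside.
- bar1: Shortbread finger, 60 mm long (its x), 24 mm wide (its y), 18 mm thick; 16 to 30 g, each different. Origin: middle of its underside. Lies on the baking sheet at the start; may be absent.
- bar2: Shortbread finger, 60 mm long (its x), 24 mm wide (its y), 18 mm thick; 16 to 30 g, each different. Origin: middle of its underside. Lies on the baking sheet at the start; may be absent.
- bar3: Shortbread finger, 60 mm long (its x), 24 mm wide (its y), 18 mm thick; 16 to 30 g, each different. Origin: middle of its underside. Lies on the baking sheet at the start; may be absent.
- bar4: Shortbread finger, 60 mm long (its x), 24 mm wide (its y), 18 mm thick; 16 to 30 g, each different. Origin: middle of its underside. Lies on the baking sheet at the start; may be absent.
- bar5: Shortbread finger, 60 mm long (its x), 24 mm wide (its y), 18 mm thick; 16 to 30 g, each different. Origin: middle of its underside. Lies on the baking sheet at the start; may be absent.
- bar6: Shortbread finger, 60 mm long (its x), 24 mm wide (its y), 18 mm thick; 16 to 30 g, each different. Origin: middle of its underside. Lies on the baking sheet at the start; may be absent.
- bar7: Shortbread finger, 60 mm long (its x), 24 mm wide (its y), 18 mm thick; 16 to 30 g, each different. Origin: middle of its underside. Lies on the baking sheet at the start; may be absent.
- jam: Small glass jar of jam with a brass-coloured lid, 48 mm wide, 62 mm tall, 100 g. Origin: middle of its underside. Starts on the counter, nearest the robot.
- cutter: Bystander: a round steel biscuit cutter on the baking sheet, 50 mm wide, 30 tall. Origin: middle of its underside.
- mug: Bystander: a white mug. Origin: middle of its underside.
- mill: Bystander: a pepper mill, 150 mm tall. Origin: middle of its underside.
- honey: Bystander: a honey jar. Origin: middle of its underside.
- bowl: Bystander: a small white bowl, 110 mm wide. Origin: middle of its underside.
Not all that is in view belongs to the job. What is shaped like the bar1 but green is not meant.

How it is judged:
By the outcome, as a careful person would: the job done as asked, in the order asked, and still so for the second after the job is handed in, with the robot touching nothing.
Of bar1, bar2, bar3, bar4, bar5, bar6, bar7 only 5 to 7 are there at a start; the rules pass over those that are not, and their reading is None.
At some moment in a run one of bar1, bar2, bar3, bar4, bar5, bar6, bar7 may be knocked a few centimetres aside while the robot is not near it.
It also fails if it takes over 200 s, if anything falls off the work surface, if the arm or the gripper's body presses on something with over 40 N, if the wrist force passes 120 N, or if a joint passes its speed limit or range.

## Working session

There is one attempt and no reset: what is moved stays moved. The work goes in short steps, Python scripts to look and compute and a shell command to move; the robot and the scene stay as the last step left them, time stands still between calls to the robot, and variables do not carry over. Pictures are saved under pics/ and viewed, at most 14 in all, crops included, and the job is handed in when it is done.

```bash
mkdir -p pics; ls
cat > h.py <<'E'
import numpy as np, cv2
from cell import telemetry, vision, ticket
def cal(n):
    c=vision.get_calibration(n);R=cv2.Rodrigues(np.array(c["rvec"],float))[0]
    return np.array(c["camera_matrix"],float),R,np.array(c["tvec"],float).ravel()
def ray(n,u,v,z):
    K,R,t=cal(n);o=-R.T@t;d=R.T@np.linalg.inv(K)@np.array([u,v,1.]);return o+d*(z-o[2])/d[2]
def pts(n,dep):
    K,R,t=cal(n);v,u=np.mgrid[0:480,0:640]
    p=np.stack([(u-K[0,2])/K[0,0]*dep,(v-K[1,2])/K[1,1]*dep,dep],-1)
    return (p-t)@R
def proj(n,P):
    K,R,t=cal(n);q=K@(R@np.array(P,float)+t);return q[:2]/q[2]
def save(n,f,crop=None,k=1):
    im,d=vision.read_camera(n);np.savez('last_'+n,im=im,d=d)
    a=im[:,:,::-1]
    if crop: u0,v0,u1,v1=crop;a=a[v0:v1,u0:u1]
    cv2.imwrite('pics/'+f,cv2.resize(a,None,fx=k,fy=k,interpolation=cv2.INTER_CUBIC));return im,d
E
python3 - <<'E'
from h import *
for n in("top","scene"):
    save(n,n+'0.png');K,R,t=cal(n);print(n,-R.T@t,R[2],K[0,0])
print(telemetry.observe())
E
```

```text
pics
top [ 0.26597703 -0.01720646  1.36992865] [ 0.19809697  0.01823432 -0.98001281] 503.3833790409028
scene [1.56929298 0.07593768 0.76008125] [-0.85118637 -0.05830129 -0.5216155 ] 510.64351254024456
{'time': 0.1, 'qpos': array([-1.37397426e+00,  3.42646478e-01,  1.52492170e+00, -1.45020439e-05,
        1.27539871e+00, -1.46016623e-01]), 'qvel': array([ 0.00032397, -0.00080637, -0.00177021,  0.00309391,  0.00024547,
       -0.00154419]), 'joint_efforts': array([ 2.13184561e-03, -4.32004058e+01, -2.44694942e+01,  7.19566480e-02,
        5.26614266e-02, -6.42756709e-05]), 'tool_pos': array([ 0.1764719 , -0.49432294,  0.40411763]), 'tool_rot': array([-3.14023102e+00, -1.86228495e-04,  3.42842790e-01]), 'contact_force': array([ 0.58186451, -0.22976569, -1.12247364]), 'torque': array([-0.02516581, -0.00821095, -0.00977866]), 'grip_force': 0.0, 'opening': 0.09185211136129764}
```

View pics/top0.png

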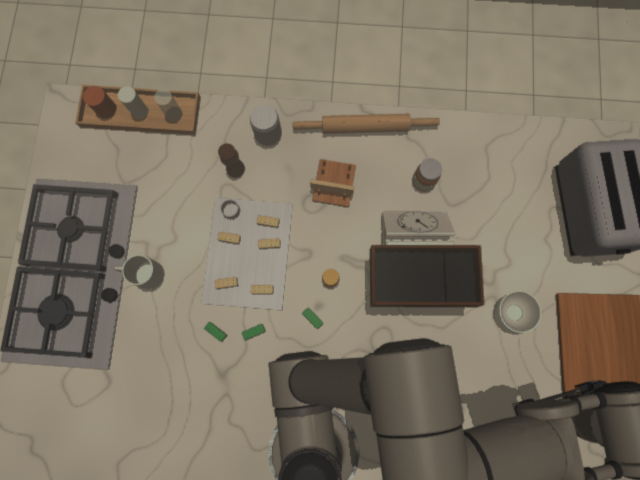

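View pics/scene0.png

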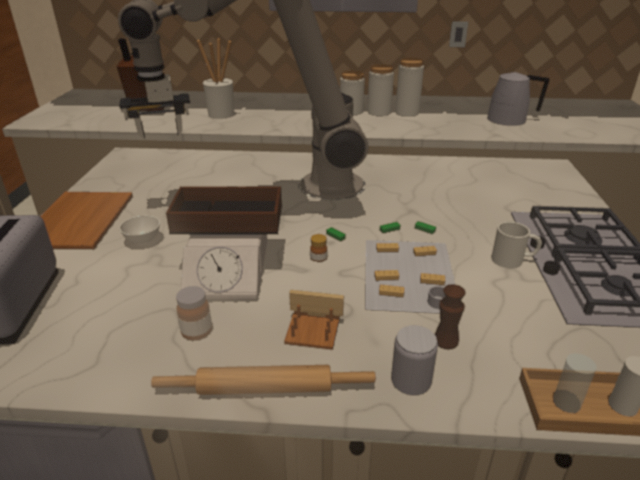

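The top view shows the box at about (426,275), the dial at (417,222) and the divider in the rack at (332,186). There are five bars at (268,221), (229,238), (269,243), (226,283) and (262,289), the cutter at (231,210) and the jam at (331,278). The candidates for "bar" are the five tan ones on the sheet and the three green ones at (215,331), (254,332) and (313,318). The tan ones fit the description; the green ones are not meant. For "jam", the candidates are the small brass-lidded jar at (331,278) and the jar at (428,174). The first is the small brass-lidded one nearest the robot; the second is honey.

Run:
```python
from h import *
f=np.load('last_top.npz');im,d=f['im'],f['d'];P=pts('top',d)
hsv=cv2.cvtColor(im,cv2.COLOR_RGB2HSV)
v,u=np.mgrid[0:480,0:640]
def comp(m,name,z,amin=30):
    n,l,s,c=cv2.connectedComponentsWithStats(m.astype(np.uint8))
    for i in range(1,n):
        if s[i,4]<amin: continue
        ys,xs=np.nonzero(l==i)
        W=np.array([ray('top',a,b,z)[:2] for a,b in zip(xs,ys)],np.float32)
        r=cv2.minAreaRect(W*1000)
        print(name,c[i].round(0),s[i,4],'ctr',np.round(r[0]),'size',np.round(r[1]),'ang',round(r[2],1),'zmed',np.median(P[ys,xs,2]).round(4))
def win(a,b,c,e): return (u>a)&(u<c)&(v>b)&(v<e)
comp(win(200,195,295,310)&(hsv[...,1]>75)&(hsv[...,0]<30)&(hsv[...,2]>90),'bar',.022)
comp(win(318,265,345,292)&(P[...,2]>.05)&(P[...,2]<.075),'jam',.062)
comp(win(300,150,365,215)&(P[...,2]>.06)&(P[...,2]<.09),'div',.074)
comp(win(300,150,365,215)&(hsv[...,1]>110),'rack',.012)
comp(win(355,235,500,320)&(P[...,2]>.157)&(P[...,2]<.185),'boxrim',.17)
comp(win(360,235,500,320)&(P[...,2]>.115)&(P[...,2]<.14),'floor',.13)
m=win(385,260,470,290);print('floor z',np.percentile(P[m][:,2],[5,50,95]))
a=im[235:320,355:500,::-1];a=np.clip(a.astype(float)*2.5,0,255).astype(np.uint8)
b=im[195:310,195:345,::-1]
A=cv2.resize(a,(725,425),interpolation=2)
cv2.imwrite('pics/box0.png',A)
cv2.imwrite('pics/bars0.png',cv2.resize(b,None,fx=5,fy=5,interpolation=2))
```

```text
bar [268. 221.] 177 ctr [593. 172.] size [59. 24.] ang 83.6 zmed 0.0226
bar [228. 237.] 179 ctr [539. 274.] size [59. 23.] ang 84.5 zmed 0.0224
bar [269. 243.] 182 ctr [531. 163.] size [22. 58.] ang 4.1 zmed 0.0222
bar [225. 283.] 190 ctr [414. 268.] size [24. 58.] ang 11.8 zmed 0.0221
bar [262. 289.] 194 ctr [404. 170.] size [22. 57.] ang 4.1 zmed 0.0225
jam [330. 277.] 219 ctr [444. -13.] size [42. 39.] ang 4.1 zmed 0.0626
div [332. 185.] 251 ctr [690.   1.] size [120.  17.] ang 84.2 zmed 0.0732
rack [336. 172.] 716 ctr [750.  -6.] size [101.  63.] ang 84.2 zmed 0.0128
rack [331. 199.] 306 ctr [672.   2.] size [102.  26.] ang 84.8 zmed 0.0129Traceback (most recent call last):
  File "<stdin>", line 18, in <module>
  File "<stdin>", line 10, in comp
  File "h.py", line 7, in ray
    K,R,t=cal(n);o=-R.T@t;d=R.T@np.linalg.inv(K)@np.array([u,v,1.]);return o+d*(z-o[2])/d[2]
          ~~~^^^
  File "h.py", line 4, in cal
    c=vision.get_calibration(n);R=cv2.Rodrigues(np.array(c["rvec"],float))[0]
ValueError: time passes only in moves, steps and waits
```

```bash
python3 - <<'E'
s=open('h.py').read()
s=s.replace('def cal(n):\n    c=vision.get_calibration(n);','import functools\n@functools.lru_cache(None)\ndef cal(n):\n    c=vision.get_calibration(n);')
open('h.py','w').write(s)
E
python3 - <<'E'
from h import *
f=np.load('last_top.npz');im,d=f['im'],f['d'];P=pts('top',d)
v,u=np.mgrid[0:480,0:640]
def win(a,b,c,e): return (u>a)&(u<c)&(v>b)&(v<e)
def comp(m,name,z,amin=30):
    n,l,s,c=cv2.connectedComponentsWithStats(m.astype(np.uint8))
    for i in range(1,n):
        if s[i,4]<amin: continue
        ys,xs=np.nonzero(l==i)
        W=np.array([ray('top',a,b,z)[:2] for a,b in zip(xs,ys)],np.float32)
        r=cv2.minAreaRect(W*1000)
        print(name,c[i].round(0),s[i,4],'ctr',np.round(r[0]),'size',np.round(r[1]),'ang',round(r[2],1),'zmed',np.median(P[ys,xs,2]).round(4))
comp(win(355,235,500,320)&(P[...,2]>.157)&(P[...,2]<.185),'boxrim',.17)
comp(win(360,235,500,320)&(P[...,2]>.115)&(P[...,2]<.14),'floor',.13)
m=win(385,260,470,290);print('floor z',np.percentile(P[m][:,2],[5,50,95]))
for uu in(442,445,448): print(uu,ray('top',uu,275,.13))
a=im[235:320,355:500,::-1];a=np.clip(a.astype(float)*2.5,0,255).astype(np.uint8)
b=im[195:310,195:345,::-1]
cv2.imwrite('pics/box0.png',np.vstack([cv2.resize(a,(500,293),interpolation=2),cv2.resize(b,(500,300),interpolation=2)]))
print('needle' ,proj('top',(0.55,-.2,.1)))
E
```

```text
boxrim [429. 274.] 1380 ctr [ 452. -243.] size [145. 267.] ang 4.1 zmed 0.1709
floor [370. 274.] 52 ctr [ 451. -110.] size [128.   0.] ang 3.1 zmed 0.1268
floor [425. 276.] 5104 ctr [ 456. -247.] size [128. 250.] ang 4.1 zmed 0.1318
floor z [0.12618918 0.13183101 0.13608525]
442 [ 0.45961297 -0.28850438  0.13      ]
445 [ 0.46014774 -0.29591922  0.13      ]
448 [ 0.46068248 -0.3033337   0.13      ]
needle [405.94047455 239.46275777]
```

View pics/box0.png

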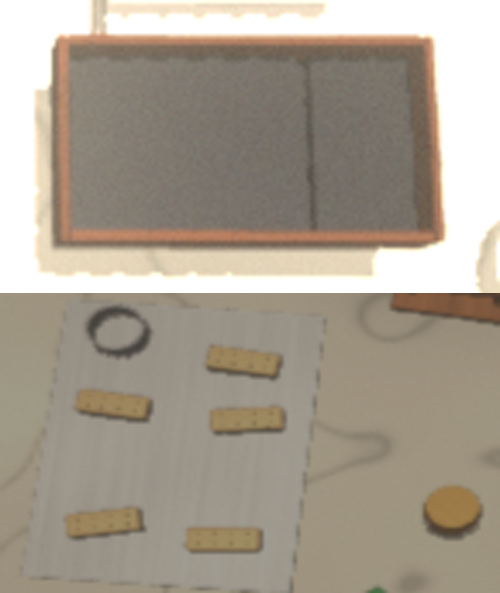

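Dark groove line in the box at about u=445 (crop pixel 311), 51 mm from the box's middle. Five tan bars are confirmed on the sheet, with the cutter at the upper left and the jam with its brass lid at right.

```bash
cat > go.py <<'E'
import sys
from h import *
# usage: go.py x y z yaw  (tips position in m) -> row shift
x,y,z,w=map(float,sys.argv[1:5])
s=telemetry.observe();p=s['tool_pos'];R=s['tool_rot']
from scipy.spatial.transform import Rotation as Ro
M=Ro.from_euler('xyz',R).as_matrix()
D=M.T@(np.array([x,y,z+.178])-p)*1000
dr=-(w-R[2]);dr=(dr+np.pi)%(2*np.pi)-np.pi
print('t',round(s['time'],1),'tip',(p-[0,0,.178]).round(4),'rot',np.round(R,3),'F',np.round(s['contact_force'],2),'open',round(s['opening'],4),'shift',D.round(1),'roll',round(dr,3))
E
python3 go.py 0.692 0.001 0.12 1.47
```

```text
t 0.1 tip [ 0.1765 -0.4943  0.2261] rot [-3.14  -0.     0.343] F [ 0.58 -0.23 -1.12] open 0.0919 shift [ 652.  -293.   106.6] roll -1.127
```

```bash
python3 -m crank '[[1,30,-13,0,-0.1],[1,60,-27,0,-0.2],[1,96,-43,0,-0.3],[1,132,-59,0,-0.4],[1,168,-75,0,-0.5],[1,204,-91,0,-0.6],[1,240,-107,0,-0.7],[1,276,-123,0,-0.8],[1,312,-139,0,-0.9],[1,348,-155,0,-1.0],[1,384,-171,0,-1.1],[1,400,-180,0,-1.127]]'; python3 go.py 0.692 0.001 0.12 1.47
```

```text
time: 1.1
tool_pos: [0.495, -0.1874, 0.4043]
tool_rot: [3.141, -0.001, 1.478]
contact_force: [-0.5, 0.0, -0.3]
opening: 0.0918
grip_force: 0.0
t 1.1 tip [ 0.495  -0.1874  0.2263] rot [ 3.141e+00 -1.000e-03  1.478e+00] F [-0.51  0.05 -0.35] open 0.0918 shift [205.8 178.5 106.6] roll 0.008
```

```bash
python3 -m crank '[[1,30,26,0,0.005],[1,60,52,0,0.005],[1,90,78,20,0.005],[1,120,104,40,0.005],[1,150,130,60,0.005],[1,180,156,80,0.005],[1,200,174,100,0.005],[1,206,178,107,0.005],[1,206,178,107,0.005],[1,206,178,107,0.005]]'; python3 go.py 0.692 0.001 0.05 1.47;python3 - <<'E'
from h import *
save('scene','rk.png',(260,230,380,360),5)
f=np.load('last_scene.npz');P=pts('scene',f['d'])
v,u=np.mgrid[0:480,0:640]
m=(u>280)&(u<355)&(v>270)&(v<330)&(P[...,2]>.069)&(P[...,2]<.079)
W=(P[m][:,:2]*1000).astype(np.float32);print(len(W),cv2.minAreaRect(W),W.mean(0))
E
```

```text
time: 1.93
tool_pos: [0.6902, -0.0035, 0.2968]
tool_rot: [-3.139, 0.001, 1.466]
contact_force: [0.5, -0.2, 0.0]
opening: 0.0917
grip_force: 0.0
t 1.9 tip [ 0.6902 -0.0035  0.1188] rot [-3.139e+00  1.000e-03  1.466e+00] F [ 0.49 -0.24  0.03] open 0.0917 shift [ 4.7  1.4 68.8] roll -0.004
262 ((696.174560546875, 4.8988189697265625), (118.86238861083984, 17.58866310119629), 84.17816162109375) [697.5434     5.850396]
```

View pics/rk.png

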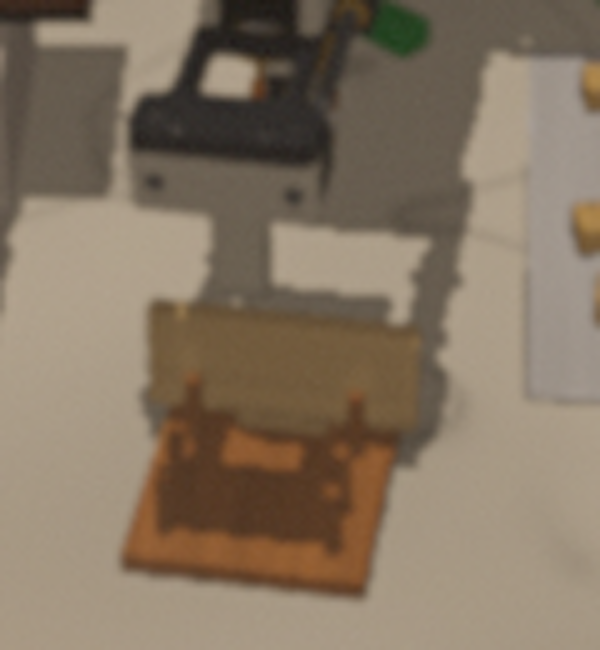

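The divider stands at crop (285,370) with dowels at about (193,395) and (355,415), leaving the middle free. The gripper is roughly above it. Descending.

```bash
python3 -m crank '[[1,3,2,10,0],[1,7,2,20,0],[1,7,2,30,0],[1,7,2,40,0],[1,7,2,50,0],[1,7,2,60,0],[1,7,2,68,0],[1,7,2,71,0],[1,7,2,71,0],[0.2,7,2,71,0],[-0.3,7,2,71,0],[-0.4,7,2,71,0]]' 15; python3 -m crank '[[-0.6,0,0,0,0],[-0.8,0,0,0,0],[-1,0,0,0,0],[-1,0,0,0,0],[-1,0,0,0,0],[-1,0,0,0,0]]' 15; python3 go.py 0.692 0.001 0.2 1.47
```

```text
time: 2.98
tool_pos: [0.6935, 0.0033, 0.2275]
tool_rot: [3.14, 0.0, 1.465]
contact_force: [0.8, -0.2, -0.4]
opening: 0.0764
grip_force: 0.0
time: 3.48
tool_pos: [0.6933, 0.0033, 0.2267]
tool_rot: [3.142, 0.0, 1.465]
contact_force: [0.6, -0.2, -0.5]
opening: 0.0366
grip_force: 0.0
t 3.5 tip [0.6933 0.0033 0.0487] rot [3.142 0.    1.465] F [ 0.61 -0.24 -0.45] open 0.0366 shift [  -2.4   -1.1 -151.3] roll -0.005
```

```bash
python3 -m crank '[[-1,0,0,0,0],[-1,0,0,0,0],[-1,0,0,0,0],[-1,0,0,0,0],[-1,0,0,0,0],[-1,0,0,0,0],[-1,0,0,0,0]]' 15; python3 go.py 0.692 0.001 0.2 1.47
```

```text
time: 4.07
tool_pos: [0.6933, 0.0033, 0.2267]
tool_rot: [3.142, 0.0, 1.465]
contact_force: [-0.2, -0.3, -0.2]
opening: 0.0119
grip_force: 15.0
t 4.1 tip [0.6933 0.0033 0.0487] rot [3.142 0.    1.465] F [-0.22 -0.27 -0.24] open 0.0119 shift [  -2.4   -1.  -151.3] roll -0.005
```

```bash
python3 -m crank '[[-1,0,0,-5,0],[-1,0,0,-15,0],[-1,0,0,-30,0],[-1,0,0,-50,0],[-1,0,0,-72,0],[-1,0,0,-96,0],[-1,0,0,-120,0],[-1,0,0,-144,0],[-1,0,0,-165,0],[-1,0,0,-180,0],[-1,0,0,-188,0],[-1,0,0,-188,0]]' 15; python3 go.py 0.457 -0.286 0.235 0.072
```

```text
time: 5.07
tool_pos: [0.6932, 0.0033, 0.4178]
tool_rot: [3.137, 0.0, 1.465]
contact_force: [-0.7, 0.0, -0.8]
opening: 0.0118
grip_force: 15.0
t 5.1 tip [0.6932 0.0033 0.2398] rot [3.137 0.    1.465] F [-0.69  0.03 -0.77] open 0.0118 shift [-312.7 -204.2    3.9] roll 1.393
```

```bash
python3 -m crank '[[-1,-12,-8,0,0.06],[-1,-36,-23,0,0.17],[-1,-64,-42,0,0.29],[-1,-92,-60,0,0.41],[-1,-120,-78,0,0.53],[-1,-148,-97,0,0.65],[-1,-176,-115,0,0.77],[-1,-204,-133,0,0.89],[-1,-232,-152,0,1.01],[-1,-260,-170,0,1.13],[-1,-285,-186,0,1.24],[-1,-300,-196,0,1.32]]' 15; python3 -m crank '[[-1,-0.5,15,0,0.04],[-1,-0.5,15,0,0.06],[-1,-0.5,15,0,0.07],[-1,-0.5,15,0,0.07]]';python3 go.py 0.457 -0.281 0.235 0.072
python3 - <<'E'
from h import *
save('top','t1.png',(340,200,520,335),4)
save('scene','s1.png',(140,130,320,310),3)
E
```

```text
time: 6.07
tool_pos: [0.4646, -0.2761, 0.4137]
tool_rot: [-3.141, 0.002, 0.137]
contact_force: [0.5, 0.3, -0.7]
opening: 0.0119
grip_force: 15.0
time: 6.4
tool_pos: [0.4684, -0.2886, 0.414]
tool_rot: [-3.14, 0.001, 0.075]
contact_force: [-0.4, 0.7, -0.3]
opening: 0.0123
grip_force: 15.0
t 6.4 tip [ 0.4684 -0.2886  0.236 ] rot [-3.14e+00  1.00e-03  7.50e-02] F [-0.36  0.68 -0.32] open 0.0123 shift [-10.8  -8.5   1. ] roll 0.003
```

View pics/s1.png

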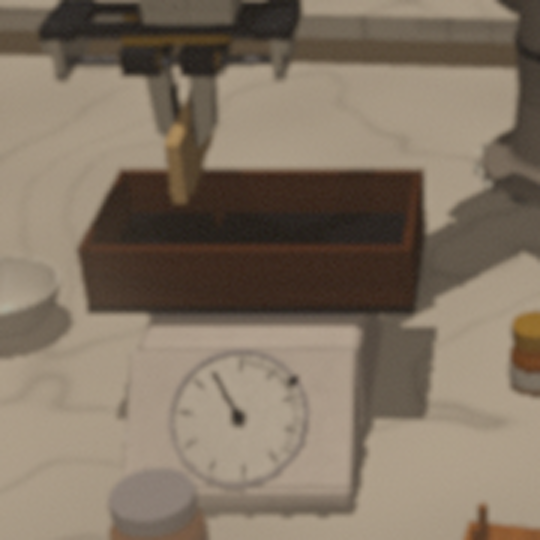

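Divider held upright over the box, its +x end at crop (180,165). The needle points to crop (215,372), about −45 g, and the black marker is at (294,380).

Run:
```python
from h import *
v,u=np.mgrid[0:480,0:640]
ca,sa=np.cos(.072),np.sin(.072)
def box(W): 
    d=W[:,:2]-[.454,-.245]; return np.c_[d@[ca,sa],d@[-sa,ca]]
tool=box(telemetry.observe()['tool_pos'][None]);print('tool in box',tool*1000)
for n in('top','scene'):
    f=np.load(f'last_{n}.npz');P=pts(n,f['d']);h=cv2.cvtColor(f['im'],cv2.COLOR_RGB2HSV)
    m=(P[...,2]>.2)&(P[...,2]<.275)&(abs(P[...,1]+.289)<.02)&(abs(P[...,0]-.468)<.075)&(h[...,1]>70)&(h[...,0]<30)&(h[...,2]>70)
    b=box(P[m])*1000
    print(n,m.sum(),np.percentile(b[:,0],[1,5,50,95,99]),np.percentile(b[:,1],[5,95]),np.percentile(P[m][:,2],[2,98]))
    # rim extents along box axes
    m=(P[...,2]>.162)&(P[...,2]<.178)&(abs(P[...,0]-.454)<.1)&(abs(P[...,1]+.245)<.16)
    b=box(P[m])*1000;print(' rim',np.percentile(b[:,0],[1,99]),np.percentile(b[:,1],[1,99]),m.sum())
```

```text
tool in box [[ 11.47011011 -44.22008471]]
top 1 [-22.26508833 -22.26508833 -22.26508833 -22.26508833 -22.26508833] [-49.44320724 -49.44320724] [0.25870462 0.25870462]
 rim [-74.56580879  70.81964673] [-130.2450677   134.59977439] 556
scene 319 [-22.29831532  -0.37118031  50.13850482  72.10454565  73.27814359] [-47.07404061 -34.43817288] [0.21033982 0.26254859]
 rim [-73.91047573  76.26823124] [-125.8768837   138.55213299] 1080
```

```bash
python3 -m crank '[[-1,-4,-3,0,0],[-1,-8,-6,0,0.003],[-1,-12.5,-8,5,0.003],[-1,-12.5,-8,15,0.003],[-1,-12.5,-8,28,0.003],[-1,-12.5,-8,40,0.003],[-1,-12.5,-8,50,0.003],[-1,-12.5,-8,57,0.003],[-1,-12.5,-8,60,0.003],[-1,-12.5,-8,60,0.003],[-1,-12.5,-8,60,0.003]]' 15;python3 go.py 0.457 -0.281 0.1685 0.072
cat > needle.py <<'E'
from h import *
import sys
def needle(verbose=False,im=None):
    if im is None: im,_=vision.read_camera('scene')
    g=cv2.cvtColor(im,cv2.COLOR_RGB2GRAY)
    k=8;u0,v0,u1,v1=190,240,250,300
    a=cv2.resize(im[v0:v1,u0:u1],None,fx=k,fy=k,interpolation=cv2.INTER_CUBIC)
    g=cv2.cvtColor(a,cv2.COLOR_RGB2GRAY).astype(np.float32)
    return a,g
if __name__=='__main__':
    a,g=needle();cv2.imwrite('pics/'+sys.argv[1],a[:,:,::-1])
E
python3 needle.py n0.png
```

```text
time: 7.42
tool_pos: [0.4554, -0.2823, 0.3549]
tool_rot: [3.141, -0.0, 0.072]
contact_force: [-0.7, -0.5, -0.1]
opening: 0.0118
grip_force: 15.0
t 7.4 tip [ 0.4554 -0.2823  0.1769] rot [ 3.141 -0.     0.072] F [-0.68 -0.46 -0.15] open 0.0118 shift [ 1.7 -1.2  8.4] roll -0.0
```

View pics/n0.png

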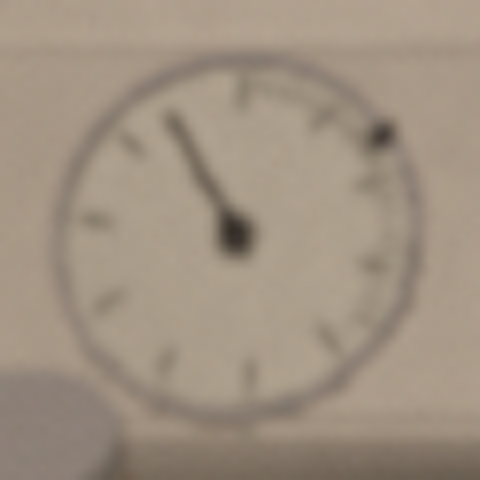

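The dial crop is clear: hub (236,237), 0 tick (243,92), 80 g marker (381,134), needle tip (170,112).

```bash
cat >> needle.py <<'E'
T=np.array([(243,92),(322,118),(370,183),(373,262),(328,338),(250,375),(167,360),(108,300),(97,219),(133,144)],float)
th=np.arange(10)*.6
C=np.linalg.lstsq(np.c_[np.sin(th),np.cos(th),np.ones(10)],T,rcond=None)[0]
def read(im=None):
    a,g=needle(im=im)
    t=np.arange(-0.8,5.4,.01);r=np.linspace(.35,.78,25)
    hub=np.array([236,237.])
    X=hub[0]+r[None]*(np.sin(t)[:,None]*C[0,0]+np.cos(t)[:,None]*C[1,0])
    Y=hub[1]+r[None]*(np.sin(t)[:,None]*C[0,1]+np.cos(t)[:,None]*C[1,1])
    S=cv2.remap(g,X.astype(np.float32),Y.astype(np.float32),1).mean(1)
    i=S.argmin();w=np.clip(S.min()+15-S,0,None);w[abs(np.arange(len(t))-i)>20]=0
    return (t*w).sum()/w.sum()/.012,np.median(S)-S.min()
if __name__=='__main__': print('C',C.round(0).tolist(),'grams',np.round(read(),1))
E
python3 needle.py n0b.png
python3 -m crank '[[-1,0,1,2,0],[-1,0,1,4,0],[-1,0,1,6,0],[-1,0,1,7.5,0],[-1,0,1,8.5,0],[-1,0,1,9,0],[-1,0,1,9,0],[-1,0,1,9,0],[-1,0,1,9,0],[-1,0,1,9,0]]'; python3 needle.py n1.png
```

```text
C [[141.0, 1.0], [7.0, -141.0], [237.0, 233.0]] grams [-44.4  49.4]
time: 8.4
tool_pos: [0.4553, -0.2832, 0.3458]
tool_rot: [3.141, -0.0, 0.072]
contact_force: [-0.4, 0.7, -0.8]
opening: 0.0118
grip_force: 15.0
C [[141.0, 1.0], [7.0, -141.0], [237.0, 233.0]] grams [-44.4  49.7]
```

```bash
python3 -m crank '[[-1,0,0,1,0],[-1,0,0,2,0],[-1,0,0,2,0],[-1,0,0,2,0],[-1,0,0,2,0],[-1,0,0,2,0],[-1,0,0,2,0]]'; python3 needle.py n2.png
```

```text
time: 9.08
tool_pos: [0.4554, -0.2832, 0.3438]
tool_rot: [3.141, -0.0, 0.072]
contact_force: [1.0, -0.3, 0.2]
opening: 0.0117
grip_force: 15.0
C [[141.0, 1.0], [7.0, -141.0], [237.0, 233.0]] grams [29.9 55. ]
```

```bash
python3 -m crank '[[-1,0,1,0,0],[-1,0,2,0,0],[-1,0,3,0,0],[-1,0,4,0,0],[-1,0,5,0,0],[-1,0,6,0,0],[-1,0,6,0,0],[-1,0,6,0,0]]'; python3 needle.py n3.png;python3 -m crank '[[-1,0,1,0,0],[-1,0,2,0,0],[-1,0,3,0,0],[-1,0,3,0,0],[-1,0,3,0,0],[-1,0,3,0,0]]'; python3 needle.py n3.png
```

```text
time: 9.85
tool_pos: [0.4557, -0.2892, 0.3436]
tool_rot: [-3.142, 0.0, 0.072]
contact_force: [0.9, 0.1, -0.5]
opening: 0.012
grip_force: 15.0
C [[141.0, 1.0], [7.0, -141.0], [237.0, 233.0]] grams [-44.3  49.3]
time: 10.45
tool_pos: [0.456, -0.2922, 0.3437]
tool_rot: [3.142, 0.0, 0.072]
contact_force: [-0.2, 0.4, -0.6]
opening: 0.0116
grip_force: 15.0
C [[141.0, 1.0], [7.0, -141.0], [237.0, 233.0]] grams [-44.3  49.4]
```

```bash
python3 -m crank '[[-1,0,0.5,0,0],[-1,0,1,0,0],[-1,0,1.5,0,0],[-1,0,2,0,0],[-1,0,2,0,0],[-1,0,2,1,0],[-1,0,2,2,0],[-1,0,2,3,0],[-1,0,2,3,0],[-1,0,2,3,0],[-1,0,2,3,0],[-1,0,2,3,0]]'; python3 needle.py n3.png; python3 go.py .456 -.294 .1658 .072
```

```text
time: 11.55
tool_pos: [0.4561, -0.2938, 0.3406]
tool_rot: [-3.141, 0.0, 0.072]
contact_force: [0.6, 5.0, 0.5]
opening: 0.0118
grip_force: 15.0
C [[141.0, 1.0], [7.0, -141.0], [237.0, 233.0]] grams [80.1 56.6]
t 11.7 tip [ 0.4561 -0.2938  0.1626] rot [-3.141  0.     0.072] F [-0.    5.77  1.43] open 0.012 shift [-0.1  0.2 -3.2] roll -0.0
```

```bash
python3 -m crank '[[-1,0,0,-1,0],[-1,0,0,-2,0],[-1,0,-1,-2.5,0],[-1,0,-2,-2.5,0],[-1,0,-2.7,-2.5,0],[-1,0,-2.7,-1.5,0],[-1,0,-2.7,-0.5,0],[-1,0,-2.7,0.5,0],[-1,0,-2.7,1,0],[-1,0,-2.7,1,0],[-1,0,-2.7,1,0],[-1,0,-2.7,1,0]]'; python3 needle.py n3.png; python3 go.py .456 -.294 .1658 .072
```

```text
time: 12.65
tool_pos: [0.4559, -0.2915, 0.3396]
tool_rot: [-3.142, 0.0, 0.072]
contact_force: [0.7, -0.6, -0.1]
opening: 0.0117
grip_force: 15.0
C [[141.0, 1.0], [7.0, -141.0], [237.0, 233.0]] grams [-44.8  49.5]
t 12.8 tip [ 0.4559 -0.2915  0.1617] rot [3.142 0.    0.072] F [ 0.48 -0.19  0.62] open 0.012 shift [-0.1  2.5 -4.1] roll -0.0
```

```bash
python3 -m crank '[[-1,0,0,1,0],[-1,0,0,2,0],[-1,0,0,3,0],[-1,0,0,4,0],[-1,0,0,5,0],[-1,0,0,5,0],[-1,0,0,5,0],[-1,0,0,5,0],[-1,0,0,5,0],[-1,0,0,5,0]]'; python3 needle.py n3.png; python3 go.py .456 -.294 .1658 .072
```

```text
time: 13.58
tool_pos: [0.4559, -0.2915, 0.3348]
tool_rot: [3.141, -0.0, 0.072]
contact_force: [-0.1, 0.5, -0.2]
opening: 0.0122
grip_force: 15.0
C [[141.0, 1.0], [7.0, -141.0], [237.0, 233.0]] grams [-10.3  50.4]
t 13.7 tip [ 0.4559 -0.2914  0.1568] rot [ 3.141 -0.     0.072] F [-0.01 -0.11 -0.02] open 0.0119 shift [-0.1  2.6 -9. ] roll -0.0
```

```bash
python3 -m crank '[[-0.7,0,0,0,0],[-0.6,0,0,0,0],[-0.5,0,0,0,0],[-0.4,0,0,0,0],[-0.4,0,0,0,0],[-0.4,0,0,0,0],[-0.4,0,0,0,0],[-0.4,0,0,-10,0],[-0.4,0,0,-25,0],[-0.4,0,0,-50,0],[-0.4,0,0,-80,0],[-0.4,0,0,-110,0]]'; python3 go.py .454 -.07 .26 .1;python3 needle.py n3.png
python3 - <<'E'
from h import *
im,d=save('scene','s2.png',(140,130,320,310),3)
P=pts('scene',d);v,u=np.mgrid[0:480,0:640]
h=cv2.cvtColor(im,cv2.COLOR_RGB2HSV)
m=(P[...,2]>.176)&(P[...,2]<.19)&(abs(P[...,1]+.292)<.03)&(abs(P[...,0]-.456)<.08)
W=(P[m][:,:2]*1000).astype(np.float32);print(m.sum(),cv2.minAreaRect(W),np.percentile(P[m][:,2],[5,50,95]))
E
```

```text
time: 14.68
tool_pos: [0.4557, -0.2913, 0.4465]
tool_rot: [-3.141, 0.0, 0.072]
contact_force: [0.3, -0.4, 0.4]
opening: 0.0276
grip_force: 0.0
t 14.7 tip [ 0.4557 -0.2913  0.2685] rot [-3.141  0.     0.072] F [ 0.28 -0.45  0.36] open 0.0276 shift [  14.2 -220.8    8.5] roll -0.028
C [[141.0, 1.0], [7.0, -141.0], [237.0, 233.0]] grams [-1.1 51.9]
129 ((457.71002197265625, -287.40692138671875), (119.61962127685547, 12.428285598754883), 3.869288206100464) [0.17729887 0.18085069 0.18317919]
```

View pics/s2.png

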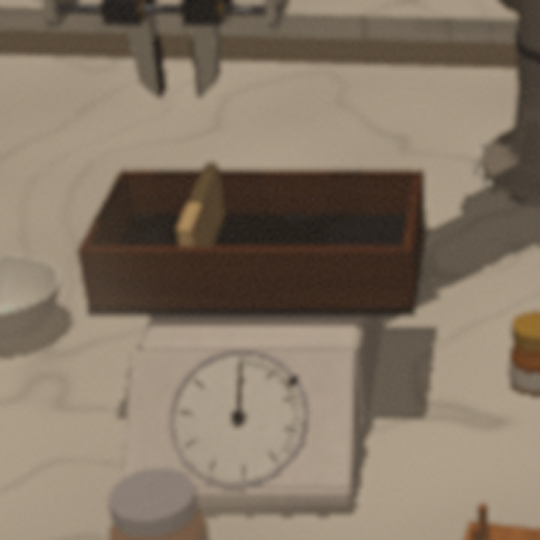

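The divider stands home and square at crop (200,205): top at z 0.181, yaw 3.9° against the box's 4.1°. The needle reads about 0. Next, the bars.

```bash
cat > bars.py <<'E'
from h import *
import sys,subprocess
im,d=vision.read_camera('top');hsv=cv2.cvtColor(im,cv2.COLOR_RGB2HSV)
m=((hsv[...,1]>75)&(hsv[...,0]<30)&(hsv[...,2]>90)).astype(np.uint8);v,u=np.mgrid[0:480,0:640]
m[(u<190)|(u>305)|(v<190)|(v>325)]=0
n,l,s,c=cv2.connectedComponentsWithStats(m)
out=[]
for i in range(1,n):
    if s[i,4]<60: continue
    ys,xs=np.nonzero(l==i)
    W=np.array([ray('top',a,b,.020)[:2] for a,b in zip(xs,ys)],np.float32)*1000
    (cx,cy),(w,h),a=cv2.minAreaRect(W)
    if h>w: a+=90
    a%=180
    out.append((cx/1000+.002,cy/1000+.001,np.radians(a)));print('bar px',c[i].round(),s[i,4],'xy',np.round((cx+2,cy+1)),'size',round(w),round(h),'yaw',round(np.radians(a),3))
if len(sys.argv)>1:
    t=np.array(list(map(float,sys.argv[1:3])));b=min(out,key=lambda o:np.hypot(*(np.array(o[:2])-t)))
    print('go',b);subprocess.run(['python3','go.py',str(b[0]),str(b[1]),sys.argv[3],str(b[2])])
E
python3 bars.py .404 .17 .08
```

```text
t 14.9 tip [ 0.4558 -0.2913  0.2679] rot [ 3.14e+00 -2.00e-03  7.20e-02] F [-0.34 -0.67 -0.89] open 0.0276 shift [ -16.8 -465.2  187.1] roll -1.571
bar px [268. 221.] 177 xy [595. 173.] size 59 24 yaw 1.458
bar px [228. 237.] 180 xy [541. 276.] size 59 23 yaw 1.474
bar px [269. 243.] 182 xy [533. 164.] size 22 58 yaw 1.643
bar px [225. 283.] 190 xy [416. 270.] size 24 59 yaw 1.786
bar px [261. 289.] 195 xy [406. 171.] size 22 57 yaw 1.643
go (0.40594781494140625, 0.17120149230957032, np.float64(1.6429334461432785))
```

```bash
python3 -m crank '[[-0.1,-1,-15,0,-0.05],[-0.1,-2,-45,0,-0.16],[-0.1,-3,-80,0,-0.28],[-0.1,-5,-118,0,-0.4],[-0.1,-7,-156,0,-0.52],[-0.1,-8,-194,0,-0.64],[-0.1,-9,-232,0,-0.76],[-0.1,-10,-270,20,-0.88],[-0.1,-11,-308,40,-1.0],[-0.1,-13,-346,60,-1.12],[-0.1,-14,-380,80,-1.24],[-0.1,-15,-410,95,-1.36]]' 10; python3 go.py .406 .171 .045 1.643
```

```text
time: 15.88
tool_pos: [0.41, 0.1183, 0.3474]
tool_rot: [-3.138, 0.001, 1.438]
contact_force: [0.8, 0.3, -0.8]
opening: 0.041
grip_force: 0.0
t 15.9 tip [0.41   0.1183 0.1694] rot [-3.138e+00  1.000e-03  1.438e+00] F [ 0.78  0.26 -0.83] open 0.041 shift [ 51.8 -10.5 124.4] roll -0.205
```

```bash
python3 -m crank '[[-0.1,20,-4,30,-0.1],[-0.1,40,-8,60,-0.2],[-0.1,52,-10,90,-0.205],[-0.1,52,-10,115,-0.205],[-0.1,52,-10,135,-0.205],[-0.1,52,-10,150,-0.205],[-0.1,52,-10,158,-0.205],[-0.1,52,-10,161,-0.205],[-0.1,52,-10,161,-0.205],[-0.6,52,-10,161,-0.205],[-1,52,-10,161,-0.205],[-1,52,-10,161,-0.205]]' 10;python3 -m crank '[[-1,0,0,0,0],[-1,0,0,0,0],[-1,0,0,0,0],[-1,0,0,0,0]]'; python3 go.py .406 .171 .27 1.643
```

```text
time: 16.88
tool_pos: [0.4091, 0.1693, 0.1895]
tool_rot: [3.14, -0.0, 1.637]
contact_force: [-0.4, -0.3, 0.1]
opening: 0.0259
grip_force: 0.1
time: 17.22
tool_pos: [0.4091, 0.1693, 0.1894]
tool_rot: [3.14, -0.0, 1.637]
contact_force: [-1.1, -0.1, 6.6]
opening: 0.0239
grip_force: 10.0
t 17.2 tip [0.4091 0.1693 0.0114] rot [ 3.14  -0.     1.637] F [-1.14 -0.1   6.56] open 0.0239 shift [   1.9   -2.6 -258.6] roll -0.006
```

```bash
python3 -m crank '[[-1,0,0,-6,0],[-1,0,0,-20,0],[-1,0,0,-50,0],[-1,0,0,-90,0],[-1,0,0,-130,0],[-1,0,0,-170,0],[-1,0,0,-205,0],[-1,0,0,-220,0]]' ; python3 go.py .4166 -.1574 .2 .072
```

```text
time: 17.88
tool_pos: [0.4089, 0.1694, 0.414]
tool_rot: [3.134, -0.001, 1.637]
contact_force: [1.0, -0.5, 1.2]
opening: 0.0244
grip_force: 10.0
t 17.9 tip [0.4089 0.1694 0.236 ] rot [ 3.134e+00 -1.000e-03  1.637e+00] F [ 0.95 -0.45  1.17] open 0.0244 shift [-326.6  -14.2   35.5] roll 1.565
```

```bash
python3 -m crank '[[-1,-12,-1,0,0.06],[-1,-36,-2,0,0.18],[-1,-66,-3,0,0.3],[-1,-98,-4,0,0.42],[-1,-130,-6,0,0.54],[-1,-162,-7,0,0.66],[-1,-194,-8,0,0.78],[-1,-226,-10,0,0.9],[-1,-258,-11,0,1.02],[-1,-288,-12,0,1.14],[-1,-308,-13,0,1.26],[-1,-320,-14,0,1.38]]';python3 -m crank '[[-1,0,0,0,0.1],[-1,0,0,0,0.15],[-1,0,0,0,0.185],[-1,0,0,0,0.185],[-1,0,0,0,0.185],[-1,0,0,0,0.185]]' ; python3 go.py .4166 -.1574 .135 .072
```

```text
time: 18.88
tool_pos: [0.4156, -0.153, 0.409]
tool_rot: [3.141, 0.0, 0.249]
contact_force: [0.3, 0.4, -0.6]
opening: 0.0241
grip_force: 10.0
time: 19.38
tool_pos: [0.4159, -0.1508, 0.4089]
tool_rot: [3.141, -0.0, 0.073]
contact_force: [0.2, 0.0, -0.5]
opening: 0.0237
grip_force: 10.0
t 19.4 tip [ 0.4159 -0.1508  0.2309] rot [ 3.141 -0.     0.073] F [ 0.17  0.04 -0.5 ] open 0.0237 shift [ 0.2  6.7 95.9] roll 0.001
```

```bash
python3 -m crank '[[-1,0,3,10,0],[-1,0,6.7,25,0],[-1,0,6.7,45,0],[-1,0,6.7,62,0],[-1,0,6.7,77,0],[-1,0,6.7,86,0],[-1,0,6.7,91,0],[-1,0,6.7,92,0],[-1,0,6.7,92,0],[-1,0,6.7,92,0],[-1,0,6.7,92,0],[-1,0,6.7,92,0]]'; python3 go.py .4166 -.1574 .135 .072;python3 needle.py n4.png
```

```text
time: 20.38
tool_pos: [0.4166, -0.1577, 0.3173]
tool_rot: [3.141, -0.001, 0.072]
contact_force: [0.5, 0.4, 0.1]
opening: 0.0239
grip_force: 10.0
t 20.4 tip [ 0.4166 -0.1577  0.1393] rot [ 3.141e+00 -1.000e-03  7.200e-02] F [0.54 0.42 0.06] open 0.0239 shift [ 0.  -0.3  4.3] roll -0.0
C [[141.0, 1.0], [7.0, -141.0], [237.0, 233.0]] grams [-1.2 52.5]
```

Lower 2 mm more, read, then release with a small opening.

```bash
python3 -m crank '[[-1,0,0,1,0],[-1,0,0,2,0],[-1,0,0,3,0],[-1,0,0,3,0],[-1,0,0,3,0],[-1,0,0,3,0],[-1,0,0,3,0],[-1,0,0,3,0]]'; python3 needle.py n4.png; python3 -m crank '[[-0.4,0,0,0,0],[-0.38,0,0,0,0],[-0.36,0,0,0,0],[-0.36,0,0,0,0],[-0.36,0,0,-15,0],[-0.36,0,0,-40,0],[-0.36,0,0,-70,0],[-0.36,0,0,-100,0],[-0.36,0,0,-120,0],[-0.36,0,0,-120,0],[-0.36,0,0,-120,0],[-0.36,0,0,-120,0]]' ; python3 needle.py n4.png; python3 bars.py .533 .164 .045
```

```text
time: 21.15
tool_pos: [0.4165, -0.1576, 0.3137]
tool_rot: [3.142, 0.0, 0.072]
contact_force: [-0.4, -0.5, 1.1]
opening: 0.0243
grip_force: 10.0
C [[141.0, 1.0], [7.0, -141.0], [237.0, 233.0]] grams [69.1 58.7]
time: 22.25
tool_pos: [0.4162, -0.1575, 0.4327]
tool_rot: [-3.141, 0.001, 0.072]
contact_force: [-0.5, 0.0, -1.1]
opening: 0.0298
grip_force: 0.0
C [[141.0, 1.0], [7.0, -141.0], [237.0, 233.0]] grams [22.7 53.7]
t 22.4 tip [ 0.4163 -0.1575  0.2544] rot [-3.14e+00  2.00e-03  7.20e-02] F [ 0.54 -0.55 -0.52] open 0.0294 shift [ 140.  -312.4  209.6] roll -1.571
bar px [281. 205.] 184 xy [642. 139.] size 59 24 yaw 1.456
bar px [228. 237.] 180 xy [541. 276.] size 59 23 yaw 1.474
bar px [269. 243.] 183 xy [533. 164.] size 22 58 yaw 1.643
bar px [226. 282.] 188 xy [416. 270.] size 23 59 yaw 1.786
go (0.533051025390625, 0.164359375, np.float64(1.6425697415621578))
```

```bash
python3 -m crank '[[-0.1,8,-15,0,-0.06],[-0.1,20,-45,0,-0.18],[-0.1,34,-78,0,-0.3],[-0.1,49,-110,0,-0.42],[-0.1,63,-142,0,-0.54],[-0.1,78,-174,0,-0.66],[-0.1,92,-206,10,-0.78],[-0.1,106,-238,30,-0.9],[-0.1,120,-268,55,-1.02],[-0.1,130,-292,80,-1.14],[-0.1,137,-306,105,-1.26],[-0.1,140,-312,130,-1.38]]'; python3 -m crank '[[-0.1,0,0,20,-0.1],[-0.1,0,0,40,-0.19],[-0.1,0,0,40,-0.19],[-0.1,0,0,40,-0.19],[-0.1,0,0,40,-0.19]]'; python3 go.py .534 .164 .010 1.643
```

```text
time: 23.4
tool_pos: [0.5338, 0.1659, 0.3013]
tool_rot: [-3.14, -0.0, 1.46]
contact_force: [0.9, -0.3, -0.7]
opening: 0.0415
grip_force: 0.0
time: 23.82
tool_pos: [0.5341, 0.1636, 0.2643]
tool_rot: [3.141, -0.0, 1.639]
contact_force: [0.3, 0.8, -0.5]
opening: 0.0414
grip_force: 0.0
t 23.8 tip [0.5341 0.1636 0.0863] rot [ 3.141 -0.     1.639] F [ 0.33  0.84 -0.46] open 0.0414 shift [ 0.4 -0.1 76.3] roll -0.004
```

```bash
python3 -m crank '[[-0.1,0,0,20,0],[-0.1,0,0,45,0],[-0.1,0,0,62,0],[-0.1,0,0,72,0],[-0.1,0,0,76,0],[-0.1,0,0,76,0],[-0.6,0,0,76,0],[-1,0,0,76,0],[-1,0,0,76,0],[-1,0,0,76,0],[-1,0,0,76,0],[-1,0,0,76,0]]';python3 go.py .534 .164 .01 1.64; python3 -m crank '[[-1,0,0,-6,0],[-1,0,0,-20,0],[-1,0,0,-50,0],[-1,0,0,-90,0],[-1,0,0,-130,0],[-1,0,0,-170,0],[-1,0,0,-200,0],[-1,0,0,-215,0],[-1,0,0,-215,0]]' ; python3 go.py .4784 -.153 .2 .072
```

```text
time: 24.82
tool_pos: [0.5341, 0.1637, 0.1887]
tool_rot: [3.14, -0.0, 1.642]
contact_force: [-1.2, -0.2, 6.3]
opening: 0.0242
grip_force: 9.8
t 24.8 tip [0.5341 0.1637 0.0107] rot [ 3.14  -0.     1.642] F [-1.22 -0.22  6.25] open 0.0242 shift [ 0.3 -0.1  0.7] roll 0.002
time: 25.57
tool_pos: [0.534, 0.1637, 0.4074]
tool_rot: [3.133, -0.001, 1.642]
contact_force: [-0.6, 0.2, -0.1]
opening: 0.0239
grip_force: 9.8
t 25.6 tip [0.534  0.1637 0.2294] rot [ 3.133e+00 -1.000e-03  1.642e+00] F [-0.56  0.22 -0.08] open 0.0239 shift [-312.   -78.1   28.5] roll 1.57
```

```bash
python3 -m crank '[[-1,-12,-3,0,0.06],[-1,-36,-9,0,0.18],[-1,-66,-16,0,0.3],[-1,-98,-24,0,0.42],[-1,-130,-32,0,0.54],[-1,-162,-40,0,0.66],[-1,-194,-48,0,0.78],[-1,-226,-56,0,0.9],[-1,-256,-64,0,1.02],[-1,-282,-71,0,1.14],[-1,-302,-76,0,1.26],[-1,-312,-78,0,1.38]]';python3 -m crank '[[-1,0,0,0,0.1],[-1,0,0,0,0.15],[-1,0,0,0,0.19],[-1,0,0,0,0.19],[-1,0,0,0,0.19],[-1,0,0,0,0.19]]' ; python3 go.py .4784 -.153 .135 .072
```

```text
time: 26.57
tool_pos: [0.4772, -0.1553, 0.4012]
tool_rot: [-3.141, 0.002, 0.254]
contact_force: [1.0, 0.3, -0.1]
opening: 0.0244
grip_force: 9.8
time: 27.07
tool_pos: [0.478, -0.153, 0.402]
tool_rot: [-3.141, 0.001, 0.073]
contact_force: [-0.4, 0.0, 0.2]
opening: 0.0246
grip_force: 9.8
t 27.1 tip [ 0.478 -0.153  0.224] rot [-3.141e+00  1.000e-03  7.300e-02] F [-0.37  0.02  0.22] open 0.0246 shift [ 0.5  0.1 89. ] roll 0.001
```

```bash
python3 -m crank '[[-1,1,0,10,0],[-1,1,0,25,0],[-1,1,0,45,0],[-1,1,0,62,0],[-1,1,0,74,0],[-1,1,0,81,0],[-1,1,0,85,0],[-1,1,0,87,0],[-1,1,0,87,0],[-1,1,0,87,0],[-1,1,0,87,0],[-1,1,0,87,0]]'; python3 needle.py n4.png;python3 go.py .4784 -.153 .135 .072
```

```text
time: 28.07
tool_pos: [0.4792, -0.1531, 0.3163]
tool_rot: [3.141, -0.001, 0.072]
contact_force: [0.0, -0.2, 0.6]
opening: 0.0242
grip_force: 9.8
C [[141.0, 1.0], [7.0, -141.0], [237.0, 233.0]] grams [22.6 54.4]
t 28.2 tip [ 0.4791 -0.1531  0.1381] rot [ 3.141e+00 -1.000e-03  7.200e-02] F [ 0.18 -0.74 -0.1 ] open 0.0239 shift [-0.7 -0.1  3.1] roll -0.0
```

```bash
python3 -m crank '[[-1,0,0,1,0],[-1,0,0,2,0],[-1,0,0,2.5,0],[-1,0,0,2.5,0],[-0.4,0,0,2.5,0],[-0.36,0,0,2.5,0],[-0.36,0,0,2.5,0],[-0.36,0,0,2.5,0],[-0.36,0,0,-15,0],[-0.36,0,0,-40,0],[-0.36,0,0,-75,0],[-0.36,0,0,-112,0]]'; python3 -m crank '[[-0.36,0,0,0,0],[-0.36,0,0,0,0],[-0.36,0,0,0,0],[-0.36,0,0,0,0],[-0.36,0,0,0,0],[-0.36,0,0,0,0]]'; python3 needle.py n4.png; python3 bars.py .416 .27 .045
```

```text
time: 29.17
tool_pos: [0.4787, -0.1529, 0.4282]
tool_rot: [-3.14, 0.002, 0.072]
contact_force: [1.2, 0.1, 0.1]
opening: 0.0294
grip_force: 0.0
time: 29.67
tool_pos: [0.479, -0.153, 0.4266]
tool_rot: [-3.141, 0.002, 0.072]
contact_force: [-1.0, 0.4, 0.8]
opening: 0.0295
grip_force: 0.0
C [[141.0, 1.0], [7.0, -141.0], [237.0, 233.0]] grams [42.3 58.2]
t 29.8 tip [ 0.4791 -0.1531  0.2492] rot [-3.141e+00  1.000e-03  7.200e-02] F [-0.45  0.25  0.19] open 0.0293 shift [ -32.  -426.1  204.4] roll -1.725
bar px [281. 205.] 183 xy [642. 139.] size 59 24 yaw 1.456
bar px [228. 237.] 179 xy [541. 276.] size 59 23 yaw 1.474
bar px [225. 283.] 189 xy [416. 270.] size 23 59 yaw 1.797
go (0.41645657348632814, 0.2696788330078125, np.float64(1.7968198737743575))
```

```bash
python3 -m crank '[[-0.1,-1,-15,0,-0.06],[-0.1,-3,-45,0,-0.18],[-0.1,-6,-80,0,-0.3],[-0.1,-9,-118,0,-0.42],[-0.1,-12,-157,0,-0.54],[-0.1,-15,-196,0,-0.66],[-0.1,-18,-235,0,-0.78],[-0.1,-21,-274,20,-0.9],[-0.1,-24,-313,45,-1.02],[-0.1,-27,-352,70,-1.14],[-0.1,-30,-391,95,-1.26],[-0.1,-32,-420,120,-1.38]]'; python3 -m crank '[[-0.1,0,0,20,-0.12],[-0.1,0,0,40,-0.24],[-0.1,0,0,40,-0.345],[-0.1,0,0,40,-0.345],[-0.1,0,0,40,-0.345]]'; python3 go.py .417 .270 .010 1.79
```

```text
time: 30.82
tool_pos: [0.4179, 0.2553, 0.3153]
tool_rot: [3.14, -0.001, 1.458]
contact_force: [1.6, -0.5, -0.5]
opening: 0.0412
grip_force: 0.0
time: 31.23
tool_pos: [0.4187, 0.2535, 0.2758]
tool_rot: [3.142, 0.0, 1.794]
contact_force: [0.5, -0.4, 0.9]
opening: 0.0413
grip_force: 0.0
t 31.2 tip [0.4187 0.2535 0.0978] rot [3.142 0.    1.794] F [ 0.46 -0.44  0.86] open 0.0413 shift [16.4  2.  87.8] roll 0.004
```

```bash
python3 -m crank '[[-0.1,8,1,20,0],[-0.1,16,2,45,0],[-0.1,16,2,65,0],[-0.1,16,2,79,0],[-0.1,16,2,86,0],[-0.1,16,2,88,0],[-0.6,16,2,88,0],[-1,16,2,88,0],[-1,16,2,88,0],[-1,16,2,88,0],[-1,16,2,88,0],[-1,16,2,88,0]]';python3 go.py .417 .27 .01 1.64; python3 -m crank '[[-1,0,0,-6,0],[-1,0,0,-20,0],[-1,0,0,-50,0],[-1,0,0,-90,0],[-1,0,0,-130,0],[-1,0,0,-170,0],[-1,0,0,-200,0],[-1,0,0,-215,0],[-1,0,0,-215,0]]' ; python3 go.py .4198 -.2023 .2 .072
```

```text
time: 32.23
tool_pos: [0.4172, 0.2695, 0.1888]
tool_rot: [3.139, -0.0, 1.797]
contact_force: [-0.5, -1.0, 6.2]
opening: 0.0235
grip_force: 10.0
t 32.2 tip [0.4172 0.2695 0.0108] rot [ 3.139 -0.     1.797] F [-0.53 -1.05  6.22] open 0.0235 shift [ 0.5 -0.1  0.8] roll 0.157
time: 32.98
tool_pos: [0.417, 0.2696, 0.4071]
tool_rot: [3.134, -0.002, 1.797]
contact_force: [-0.2, 0.9, 0.4]
opening: 0.0238
grip_force: 10.0
t 33.0 tip [0.417  0.2696 0.2291] rot [ 3.134e+00 -2.000e-03  1.797e+00] F [-0.25  0.95  0.4 ] open 0.0238 shift [-460.6 -103.3   27.6] roll 1.725
```

```bash
python3 -m crank '[[-1,-12,-3,0,0.06],[-1,-40,-9,0,0.18],[-1,-76,-17,0,0.3],[-1,-114,-25,0,0.42],[-1,-152,-34,0,0.54],[-1,-190,-42,0,0.66],[-1,-228,-51,0,0.78],[-1,-266,-59,0,0.9],[-1,-304,-68,0,1.02],[-1,-342,-76,0,1.14],[-1,-380,-85,0,1.26],[-1,-410,-92,0,1.38]]';python3 -m crank '[[-1,-2,20,0,0.12],[-1,-4,40,0,0.24],[-1,-5,50,0,0.345],[-1,-5,50,0,0.345],[-1,-5,50,0,0.345],[-1,-5,50,0,0.345]]' ; python3 go.py .4198 -.2023 .135 .072
```

```text
time: 33.98
tool_pos: [0.4183, -0.1531, 0.4017]
tool_rot: [-3.14, 0.001, 0.41]
contact_force: [0.9, -0.4, -0.4]
opening: 0.0238
grip_force: 10.0
time: 34.48
tool_pos: [0.4344, -0.1977, 0.4021]
tool_rot: [-3.14, 0.001, 0.075]
contact_force: [0.6, -0.9, 0.5]
opening: 0.0239
grip_force: 10.0
t 34.5 tip [ 0.4344 -0.1977  0.2241] rot [-3.14e+00  1.00e-03  7.50e-02] F [ 0.59 -0.92  0.5 ] open 0.0239 shift [-14.7   3.6  89.1] roll 0.003
```

```bash
python3 -m crank '[[-1,-7,2,5,0.003],[-1,-14.5,3.5,20,0.003],[-1,-14.5,3.5,40,0.003],[-1,-14.5,3.5,60,0.003],[-1,-14.5,3.5,74,0.003],[-1,-14.5,3.5,83,0.003],[-1,-14.5,3.5,87,0.003],[-1,-14.5,3.5,89.5,0.003],[-1,-14.5,3.5,89.5,0.003],[-1,-14.5,3.5,89.5,0.003],[-0.4,-14.5,3.5,89.5,0.003],[-0.36,-14.5,3.5,89.5,0.003]]'; python3 -m crank '[[-0.36,0,0,0,0],[-0.36,0,0,0,0],[-0.36,0,0,-15,0],[-0.36,0,0,-40,0],[-0.36,0,0,-75,0],[-0.36,0,0,-112,0],[-0.36,0,0,-115,0],[-0.36,0,0,-115,0],[-0.36,0,0,-115,0],[-0.36,0,0,-115,0],[-0.36,0,0,-115,0],[-0.36,0,0,-115,0]]'; python3 needle.py n4.png; python3 bars.py .541 .276 .045
```

```text
time: 35.48
tool_pos: [0.4207, -0.2031, 0.3139]
tool_rot: [3.141, -0.001, 0.069]
contact_force: [-0.4, -0.5, 0.8]
opening: 0.0286
grip_force: 0.0
time: 36.48
tool_pos: [0.4205, -0.203, 0.4272]
tool_rot: [-3.14, 0.002, 0.069]
contact_force: [0.4, -0.2, 0.0]
opening: 0.0295
grip_force: 0.0
C [[141.0, 1.0], [7.0, -141.0], [237.0, 233.0]] grams [69.9 56.8]
t 36.6 tip [ 0.4206 -0.203   0.2497] rot [-3.141e+00  1.000e-03  6.900e-02] F [ 0.01 -0.13 -0.25] open 0.029 shift [ 153.5 -469.1  204.9] roll -1.406
bar px [281. 205.] 183 xy [642. 138.] size 59 24 yaw 1.456
bar px [228. 237.] 178 xy [541. 276.] size 59 23 yaw 1.475
go (0.5412514038085937, 0.2756332702636719, np.float64(1.475106152509205))
```

```bash
python3 -m crank '[[-0.1,5,-15,0,-0.06],[-0.1,14,-45,0,-0.18],[-0.1,26,-82,0,-0.3],[-0.1,38,-119,0,-0.42],[-0.1,51,-156,0,-0.54],[-0.1,63,-193,0,-0.66],[-0.1,75,-230,0,-0.78],[-0.1,87,-267,20,-0.9],[-0.1,100,-304,45,-1.02],[-0.1,112,-341,70,-1.14],[-0.1,124,-378,95,-1.26],[-0.1,136,-412,120,-1.38]]'; python3 -m crank '[[-0.1,30,-5,20,-0.025],[-0.1,55,-10,40,-0.025],[-0.1,60,-12,40,-0.025],[-0.1,60,-12,40,-0.025],[-0.1,60,-12,40,-0.025]]'; python3 go.py .542 .275 .010 1.475
```

```text
time: 37.63
tool_pos: [0.524, 0.2047, 0.3174]
tool_rot: [3.141, 0.0, 1.455]
contact_force: [0.5, -0.4, 1.3]
opening: 0.0411
grip_force: 0.0
time: 38.05
tool_pos: [0.5195, 0.2636, 0.2789]
tool_rot: [3.141, 0.0, 1.474]
contact_force: [-0.4, -0.6, -0.4]
opening: 0.0413
grip_force: 0.0
t 38.0 tip [0.5195 0.2636 0.1009] rot [3.141 0.    1.474] F [-0.39 -0.61 -0.4 ] open 0.0413 shift [13.6 21.2 90.9] roll -0.001
```

```bash
python3 -m crank '[[-0.1,7,10,20,0],[-0.1,13.5,21,45,0],[-0.1,13.5,21,65,0],[-0.1,13.5,21,79,0],[-0.1,13.5,21,88,0],[-0.1,13.5,21,91,0],[-0.6,13.5,21,91,0],[-1,13.5,21,91,0],[-1,13.5,21,91,0],[-1,13.5,21,91,0],[-1,13.5,21,91,0],[-1,13.5,21,91,0]]';python3 go.py .542 .275 .01 1.475; python3 -m crank '[[-1,0,0,-6,0],[-1,0,0,-20,0],[-1,0,0,-50,0],[-1,0,0,-90,0],[-1,0,0,-130,0],[-1,0,0,-170,0],[-1,0,0,-200,0],[-1,0,0,-215,0],[-1,0,0,-215,0]]' ; python3 go.py .4817 -.1979 .2 .072
```

```text
time: 39.05
tool_pos: [0.542, 0.2752, 0.1889]
tool_rot: [3.139, -0.001, 1.474]
contact_force: [-1.4, -1.3, 6.1]
opening: 0.0239
grip_force: 10.0
t 39.0 tip [0.542  0.2752 0.0109] rot [ 3.139e+00 -1.000e-03  1.474e+00] F [-1.4  -1.3   6.06] open 0.0239 shift [-0.2  0.   0.9] roll -0.001
time: 39.8
tool_pos: [0.5416, 0.2755, 0.4077]
tool_rot: [3.134, -0.004, 1.474]
contact_force: [-0.3, 0.9, 0.4]
opening: 0.0242
grip_force: 10.0
t 39.8 tip [0.5416 0.2755 0.2297] rot [ 3.134 -0.004  1.474] F [-0.32  0.9   0.41] open 0.0242 shift [-477.1  -14.2   27.7] roll 1.402
```

```bash
python3 -m crank '[[-1,-12,0,0,0.06],[-1,-42,-1,0,0.18],[-1,-80,-2,0,0.3],[-1,-119,-3,0,0.42],[-1,-158,-4,0,0.54],[-1,-197,-5,0,0.66],[-1,-236,-6,0,0.78],[-1,-275,-8,0,0.9],[-1,-314,-9,0,1.02],[-1,-353,-10,0,1.14],[-1,-392,-11,0,1.26],[-1,-425,-12,0,1.38]]';python3 -m crank '[[-1,0,25,0,0.02],[-1,-1,45,0,0.022],[-1,-1,52,0,0.022],[-1,-1,52,0,0.022],[-1,-1,52,0,0.022],[-1,-1,52,0,0.022]]' ; python3 go.py .4817 -.1979 .135 .072
```

```text
time: 40.8
tool_pos: [0.4875, -0.1487, 0.4013]
tool_rot: [-3.141, 0.002, 0.087]
contact_force: [0.6, 0.2, 0.6]
opening: 0.0239
grip_force: 10.0
time: 41.3
tool_pos: [0.4923, -0.1972, 0.4021]
tool_rot: [-3.141, 0.001, 0.073]
contact_force: [-0.5, 0.3, -1.0]
opening: 0.0238
grip_force: 10.0
t 41.3 tip [ 0.4923 -0.1972  0.2241] rot [-3.141e+00  1.000e-03  7.300e-02] F [-0.51  0.32 -0.96] open 0.0238 shift [-10.5   0.   89.2] roll 0.001
```

```bash
python3 -m crank '[[-1,-5,0,5,0],[-1,-10,0.5,20,0],[-1,-10,0.5,40,0],[-1,-10,0.5,60,0],[-1,-10,0.5,74,0],[-1,-10,0.5,83,0],[-1,-10,0.5,87,0],[-1,-10,0.5,90,0],[-1,-10,0.5,90,0],[-1,-10,0.5,90,0],[-0.4,-10,0.5,90,0],[-0.36,-10,0.5,90,0]]'; python3 -m crank '[[-0.36,0,0,0,0],[-0.36,0,0,0,0],[-0.36,0,0,-15,0],[-0.36,0,0,-40,0],[-0.36,0,0,-75,0],[-0.36,0,0,-112,0],[-0.36,0,0,-115,0],[-0.36,0,0,-115,0],[-0.36,0,0,-115,0],[-0.36,0,0,-115,0],[-0.36,0,0,-115,0],[-0.36,0,0,-115,0]]'; python3 needle.py n5.png
python3 - <<'E'
from h import *
im,d=save('top','t2.png',(310,190,500,330),4)
E
```

```text
time: 42.3
tool_pos: [0.4825, -0.1998, 0.3133]
tool_rot: [3.141, -0.001, 0.072]
contact_force: [-0.7, -0.4, -0.2]
opening: 0.0284
grip_force: 0.0
time: 43.3
tool_pos: [0.4823, -0.1997, 0.4263]
tool_rot: [-3.14, 0.002, 0.072]
contact_force: [0.4, 0.2, 0.1]
opening: 0.0295
grip_force: 0.0
C [[141.0, 1.0], [7.0, -141.0], [237.0, 233.0]] grams [94.5 52.2]
```

View pics/n5.png

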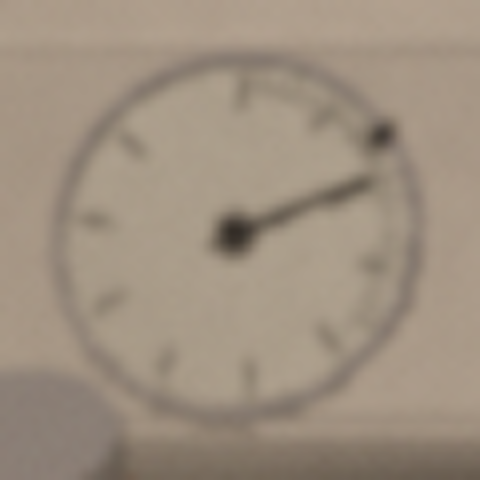

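View pics/t2.png

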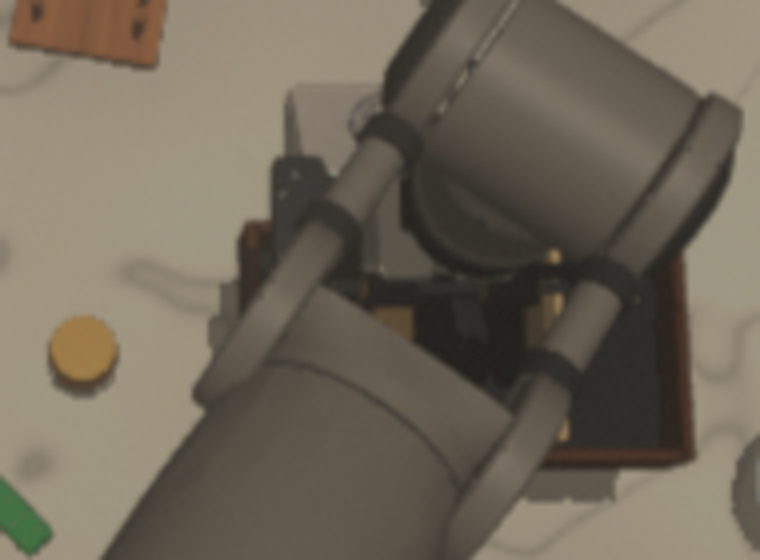

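The needle rests near crop (370,182), about 96 g, past the 80 marker and before 110. The jam lid is at crop (84,350), full-image (331,277).

```bash
python3 - <<'E'
from h import *
f=np.load('last_top.npz');im=f['im'];h=cv2.cvtColor(im,cv2.COLOR_RGB2HSV)
m=(h[...,1]>110)&(h[...,0]<30)&(h[...,2]>110);v,u=np.mgrid[0:480,0:640];m&=(abs(u-331)<18)&(abs(v-277)<18)
(c,r)=cv2.minEnclosingCircle(np.argwhere(m)[:,::-1].astype(np.float32));print(m.sum(),c,r,ray('top',c[0],c[1],.062),ray('top',c[0]+r,c[1],.062))
E
python3 go.py .446 -.012 .1 1.643
```

```text
197 (330.3205261230469, 276.80767822265625) 7.9864020347595215 [ 0.44445873 -0.01229167  0.062     ] [ 0.4459622  -0.03313404  0.062     ]
t 43.5 tip [ 0.4824 -0.1997  0.249 ] rot [-3.141e+00  1.000e-03  7.200e-02] F [ 0.15  0.   -0.12] open 0.0292 shift [ -22.7 -189.8  149.1] roll -1.571
```

```bash
python3 -m crank '[[0.7,-2,-10,0,-0.06],[0.7,-4,-28,0,-0.18],[0.7,-6,-46,0,-0.3],[0.7,-8,-64,0,-0.42],[0.7,-10,-82,0,-0.54],[0.7,-12,-100,0,-0.66],[0.7,-14,-118,0,-0.78],[0.7,-16,-136,0,-0.9],[0.7,-18,-154,20,-1.02],[0.7,-20,-172,45,-1.14],[0.7,-22,-186,70,-1.26],[0.7,-22.5,-190,95,-1.38]]'; python3 -m crank '[[0.7,0,0,20,-0.1],[0.7,0,0,35,-0.19],[0.7,0,0,35,-0.19],[0.7,0,0,35,-0.19],[0.7,0,0,35,-0.19]]'; python3 go.py .446 -.0115 .016 1.643
```

```text
time: 44.45
tool_pos: [0.4456, -0.0101, 0.3317]
tool_rot: [3.141, -0.0, 1.459]
contact_force: [-0.0, 0.3, -0.4]
opening: 0.0778
grip_force: 0.0
time: 44.87
tool_pos: [0.4467, -0.012, 0.2984]
tool_rot: [3.14, 0.0, 1.639]
contact_force: [0.2, -0.4, 0.8]
opening: 0.0781
grip_force: 0.0
t 44.9 tip [ 0.4467 -0.012   0.1204] rot [3.14  0.    1.639] F [ 0.19 -0.37  0.78] open 0.0781 shift [  0.6  -0.9 104.4] roll -0.004
```

```bash
python3 -m crank '[[0.7,0,0,15,0],[0.7,0,0,35,0],[0.7,0,0,55,0],[0.7,0,0,75,0],[0.7,0,0,90,0],[0.7,0,0,100,0],[0.7,0,0,104,0],[0.7,0,0,104,0],[0.3,0,0,104,0],[0,0,0,104,0],[-0.3,0,0,104,0],[-0.6,0,0,104,0]]' 15;python3 -m crank '[[-1,0,0,0,0],[-1,0,0,0,0],[-1,0,0,0,0],[-1,0,0,0,0],[-1,0,0,0,0]]' 15;python3 go.py .446 -.0115 .016 1.643
```

```text
time: 45.87
tool_pos: [0.4465, -0.0119, 0.1942]
tool_rot: [3.14, 0.0, 1.642]
contact_force: [-0.2, 0.4, 0.9]
opening: 0.0559
grip_force: 0.0
time: 46.28
tool_pos: [0.4465, -0.0119, 0.1939]
tool_rot: [3.141, 0.0, 1.642]
contact_force: [-0.4, -0.2, 6.1]
opening: 0.0471
grip_force: 15.0
t 46.3 tip [ 0.4465 -0.0119  0.0159] rot [3.141 0.    1.642] F [-0.44 -0.21  6.15] open 0.0471 shift [ 0.4 -0.4 -0.1] roll -0.001
```

```bash
python3 -m crank '[[-1,0,0,-6,0],[-1,0,0,-20,0],[-1,0,0,-45,0],[-1,0,0,-75,0],[-1,0,0,-105,0],[-1,0,0,-135,0],[-1,0,0,-165,0],[-1,0,0,-195,0],[-1,0,0,-218,0],[-1,0,0,-230,0],[-1,0,0,-230,0],[-1,0,0,-230,0]]'; python3 go.py .459 -.3326 .24 1.643
```

```text
time: 47.28
tool_pos: [0.446, -0.0117, 0.4235]
tool_rot: [3.141, 0.0, 1.642]
contact_force: [0.1, 0.4, -1.5]
opening: 0.0476
grip_force: 15.0
t 47.3 tip [ 0.446  -0.0117  0.2455] rot [3.141 0.    1.642] F [ 0.14  0.42 -1.45] open 0.0476 shift [-321.    -9.8    5.6] roll -0.001
```

```bash
python3 -m crank '[[-1,-10,0,0,0],[-1,-30,-1,0,0],[-1,-60,-2,0,0],[-1,-95,-3,0,0],[-1,-130,-4,0,0],[-1,-165,-5,0,0],[-1,-200,-6,0,0],[-1,-235,-7,0,0],[-1,-270,-8,0,0],[-1,-298,-9,0,0],[-1,-315,-10,0,0],[-1,-321,-10,0,0]]';python3 -m crank '[[-1,0,0,0,0],[-1,0,0,0,0],[-1,0,0,0,0]]'; python3 go.py .459 -.3326 .145 1.643
python3 - <<'E'
from h import *
im,d=save('scene','s4.png',(140,130,320,310),3)
E
```

```text
time: 48.28
tool_pos: [0.4582, -0.336, 0.4211]
tool_rot: [-3.139, -0.002, 1.639]
contact_force: [0.1, 0.4, -1.0]
opening: 0.0472
grip_force: 15.0
time: 48.53
tool_pos: [0.4591, -0.3317, 0.4231]
tool_rot: [-3.141, -0.001, 1.643]
contact_force: [0.5, 1.0, -0.8]
opening: 0.0471
grip_force: 15.0
t 48.5 tip [ 0.4591 -0.3317  0.2451] rot [-3.141e+00 -1.000e-03  1.643e+00] F [ 0.49  1.01 -0.75] open 0.0471 shift [-1.100e+00 -1.000e-01  1.001e+02] roll -0.0
```

View pics/s4.png

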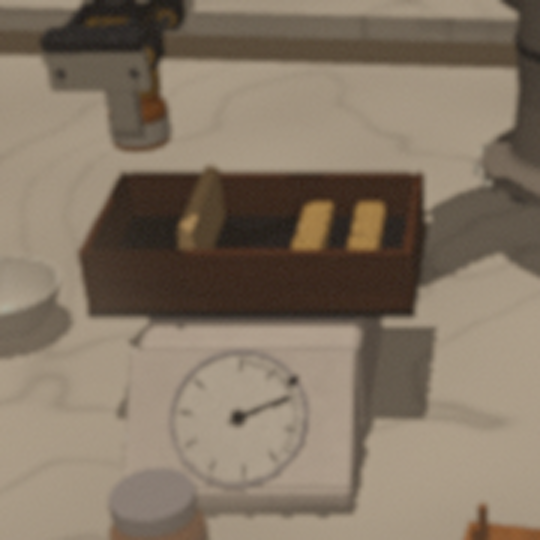

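The jar is held upright above the small compartment (crop 140,125), with the divider at (200,205) and the bars neatly in the large compartment at (312,225) and (367,225). Lowering.

```bash
python3 -m crank '[[-1,-1,0,10,0],[-1,-1,0,28,0],[-1,-1,0,45,0],[-1,-1,0,60,0],[-1,-1,0,75,0],[-1,-1,0,86,0],[-1,-1,0,94,0],[-1,-1,0,98,0],[-1,-1,0,100,0],[-1,-1,0,100,0],[-1,-1,0,100,0],[-1,-1,0,100,0]]';python3 needle.py n6.png; python3 go.py .459 -.3326 .143 1.643
```

```text
time: 49.58
tool_pos: [0.4593, -0.3338, 0.3243]
tool_rot: [3.141, 0.001, 1.642]
contact_force: [-0.5, -0.8, -1.1]
opening: 0.0471
grip_force: 15.0
C [[141.0, 1.0], [7.0, -141.0], [237.0, 233.0]] grams [94.6 52.4]
t 49.7 tip [ 0.4592 -0.3338  0.1462] rot [3.141e+00 1.000e-03 1.642e+00] F [ 0.18  0.56 -1.51] open 0.0472 shift [ 1.2 -0.2  3.2] roll -0.001
```

```bash
python3 -m crank '[[-1,0,0,1,0],[-1,0,0,2,0],[-1,0,0,3,0],[-1,0,0,4,0],[-1,0,0,4,0],[-1,0,0,4,0],[-1,0,0,4,0],[-1,0,0,4,0],[-1,0,0,4,0],[-1,0,0,4,0]]';python3 needle.py n6.png; python3 go.py .459 -.3326 .143 1.643
```

```text
time: 50.52
tool_pos: [0.4592, -0.3337, 0.3196]
tool_rot: [3.142, 0.0, 1.642]
contact_force: [0.6, 0.7, -0.1]
opening: 0.0475
grip_force: 15.0
C [[141.0, 1.0], [7.0, -141.0], [237.0, 233.0]] grams [179.5  50.5]
t 50.6 tip [ 0.4592 -0.3337  0.1416] rot [3.142 0.    1.642] F [-0.5  -0.84  0.53] open 0.0471 shift [ 1.1 -0.1 -1.4] roll -0.001
```

```bash
python3 -m crank '[[0.1,0,0,0,0],[0.15,0,0,0,0],[0.2,0,0,0,0],[0.25,0,0,0,0],[0.25,0,0,0,0],[0.25,0,0,-8,0],[0.25,0,0,-25,0],[0.25,0,0,-50,0],[0.25,0,0,-80,0],[0.25,0,0,-115,0],[0.25,0,0,-140,0],[0.25,0,0,-150,0]]'; python3 -m crank '[[0.25,20,0,0,0],[0.25,50,0,0,0],[0.25,85,0,0,0],[0.25,120,0,0,0],[0.25,155,0,0,0],[0.25,190,0,0,0],[0.25,225,0,0,0],[0.25,260,0,0,0],[0.25,290,0,0,0],[0.25,310,0,0,0],[0.25,320,0,0,0],[0.25,320,0,0,0]]'; python3 needle.py n7.png
python3 - <<'E'
from h import *
im,d=save('scene','s5.png',(140,130,320,310),2)
a=cv2.imread('pics/s5.png')
im,d=save('top','t5.png',(310,190,500,330),2)
b=cv2.imread('pics/t5.png');h=max(a.shape[0],b.shape[0])
cv2.imwrite('pics/fin.png',np.hstack([cv2.copyMakeBorder(x,0,h-x.shape[0],0,0,0) for x in(a,b)]))
P=pts('scene',np.load('last_scene.npz')['d'])
m=(P[...,2]>.172)&(P[...,2]<.2)&(abs(P[...,1]+.292)<.03)&(abs(P[...,0]-.456)<.08)
print(m.sum(),cv2.minAreaRect((P[m][:,:2]*1000).astype(np.float32)),np.percentile(P[m][:,2],[5,50,95]))
E
```

```text
time: 51.62
tool_pos: [0.4591, -0.3336, 0.4746]
tool_rot: [3.136, 0.006, 1.642]
contact_force: [-0.1, -0.1, 0.3]
opening: 0.0574
grip_force: 0.0
time: 52.62
tool_pos: [0.4362, -0.0131, 0.4694]
tool_rot: [-3.141, -0.0, 1.644]
contact_force: [-0.2, -1.6, 0.3]
opening: 0.0575
grip_force: 0.0
C [[141.0, 1.0], [7.0, -141.0], [237.0, 233.0]] grams [194.9  51. ]
195 ((457.39093017578125, -301.64190673828125), (122.6010513305664, 40.98032760620117), 3.7741775512695312) [0.17340094 0.17666669 0.18704175]
```

View pics/fin.png

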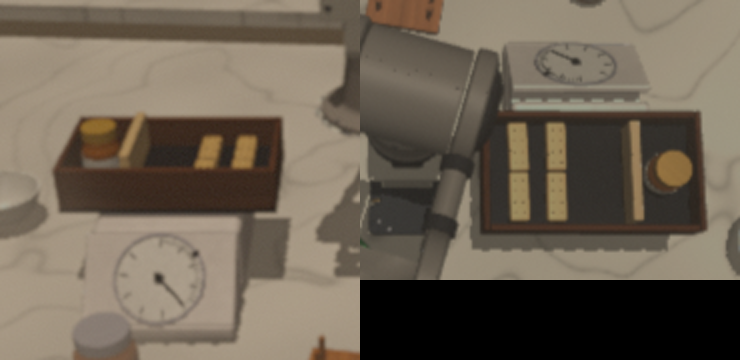

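The divider stands square at (634,170) in the right-hand view. Four bars lie flat in the large compartment, and the jar stands upright at about (670,172) in the small one. The needle reads about 195 g, which is the bars plus 100 g of jam.

```bash
python3 -c "
from cell import ticket
print(ticket.hand_in())"
```

```text
the job is handed in; nothing more can be done
None
```

The gift box is made up and handed in at about 53 s: the divider is home in its groove, four shortbread fingers brought the needle to about 95 g, and the jam jar stands upright in the small compartment; the judge's result was not shown.

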